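# Angle the bench pin past the post into its bay

## Robot

A 6-joint arm with a two-finger parallel gripper is mounted at the origin on the work surface. World frame = base frame: x ahead of the robot, y to its left, z up, the work surface at z = 0. Lengths are in m, angles in rad, forces in N, time in s.
With the tool pointing down it reaches from about 0.25 to 0.725 m from the base axis. Payload 4 kg.
Tool frame: the origin (TCP) lies between the finger pads; the fingertips stand 17 mm ahead of it and the grasp point (between the pads) lies 2 mm behind it; z points along the fingers, x is the direction in which the jaws open and shut, and the axes are right-handed (so a half turn about z gives the same grasp; the last joint's range is limited). The gripper opens to 85 mm and grips with 20 to 120 N. Pads are 22 mm wide; open, the fingers measure 114 mm over their backs; the gripper's body (76 mm by 85 mm) begins 54 mm behind the grasp point. The pads swing forward as they close: fully open they stand 13 mm farther back than shut.
Start: joints at [-1.16, 0.241, 0.005, 1.335, 0, 1.571], TCP at [0.2, -0.458, 0.248] pointing down, gripper open.
Joint ranges: [-2.72, 2.72], [-1.05, 1.87], [-1.09, 1.28], [-1.99, 2.15], [-1.42, 1.44], [-3.14, 3.14]. Speed limits (rad/s): [2.79, 2.79, 3.14, 3.14, 3.14, 3.14].

## Interface

Orientations are given as a unit quaternion [x, y, z, w].
In Python, from workcell import telemetry, cams, workorder gives the robot as it stands. The module is installed in compiled form; this text tells all that it offers.
- The arm moves only by the tool apply_moves, never from a script. Its argument "moves" is a list that holds one entry, the list of rows, each a list of 4 numbers: the shift along the tool's x, y, z in mm, then the turn about the tool's z in degrees. A call has exactly 10 rows; each row shifts and turns the pose as measured when the row begins, along the tool's axes as they then stand; what a row does not reach is not made up. A row lasts 1/10 s, in which the tool goes at most 50 mm and 8.59 degrees, less where a joint would pass 70% of its speed; a pose out of reach is approached as far as the arm can. A call with a gripper value outside its range is refused whole. "hand" is the gripper's target within -1 to 1 (fully open at 1, half-way at 0, shut at -1), set as the call begins (left out, the last holds). The fingers move at their own pace and stop on an object; the grip force is fixed at half the most. Time passes only in rows, so rows that do not move let the fingers close, or fill a call up. It gives the time, the measured TCP pose, the force and the opening at its end, in the units of the state.
- telemetry.get_obs(): the state, without advancing time (a new reading comes with each control period).
- cams.camera(name): name is "scene" or "top" or "wrist"; returns a dict with "color" (480x640x3 uint8, red, green, blue), "fovy" (degrees; the focal length in pixels is half the picture's height over the tangent of half this angle, whatever the lens; pixels are square), "cx", "cy" (the principal point, pixels), "k1" (the pictures are not rectified: a ray, as slopes to the right and down, at radius r is drawn at 1 + k1 r^2 times it, then the intrinsics apply), "camera_from_world" (4x4, takes a point from world to camera coordinates). Camera axes: x right, y down, z forward; pixel columns grow to the right and rows downward; lengths in m; the calibration is good to about 2 mm. A picture is of the moment at which its call begins. There is no depth.
- workorder.job_done(): hands the job in, once; it reports no verdict.
The state is a dict: "clock": time; "joint_pos": joint angles; "joint_vel": joint speeds; "tau": joint torques, N m; "eef_pos": TCP position; "tool_rot": TCP orientation; "ft_force": force on the tool from outside, world axes, zero at the start; "ft_torque": the same for the moment, N m; "grip_width": finger opening in m.
Only numpy, scipy, OpenCV 4.12 (cv2) and the standard library are available. Lean on these libraries where they do the work, as an engineer would, in place of code of your own. Each camera call takes 0.05 s, during which the arm holds its last target. There are 200 camera calls.

## Task

Put the notched wooden bench pin away in the three-sided wooden bay by pushing it along the bench top with the fingers, never picking it up. Push it by one end and then the other, so that the notched end goes in behind the steel post first and the plain end swings in after it, until the whole pin lies inside the bay; leave everything else on the bench undisturbed.

Things in the scene. Friction and masses are not known exactly. Their poses are not given: they have to be found in the camera images.
- pin: Wooden bench pin: dark stick 210 mm long, 28 mm wide, 22 mm high, about 0.1 kg, loose and flat on the bench. Origin: centre of its underside. y runs along its length to the notched end, z up. The notch is a 10 mm wide slot 38 mm deep into that end, between two 9 mm prongs.
- pin_notched_end (a point): Middle of the pin's notched end face, 105 mm from the pin's centre, 11 mm above its underside.
- pin_plain_end (a point): Middle of the pin's plain end face, 105 mm from the pin's centre the other way, 11 mm above its underside.
- bay: Three-sided bay of wooden rails (14 mm thick, 26 mm high) fixed to the bench, which is its floor; open towards the robot. Inside 270 mm long (y) by 72 mm deep (x). Origin: centre of the inside, bench level. x points away from the robot to the back rail (inner face x = +36 mm), y left (end rails' inner faces y = +-135 mm). The end rails' front ends, x = -36 mm, are its front line.
- post: Steel post, 16 mm diameter, 45 mm tall, fixed to the bench at the bay's open side: axis at x = -42 mm, y = +40 to +65 mm in the bay's frame. Origin: centre of its foot; axes parallel to the bay's. From it to the right-hand end rail is less than the pin's length. The pin starts in front of the bay, right of the post, notched end to the left.
- wax_tube: Bystander: green wax ring tube standing upright, 34 mm diameter, 50 mm tall, left of the post in front of the bay.
- jar: Bystander: small glass jar with steel lid, 48 mm diameter, 55 mm tall, behind the bay's back rail.
- bottle: Bystander: clear bottle with white cap, 50 mm diameter, 140 mm tall, behind the bay's back rail.
- stake: Bystander: small steel forming stake, 40 mm foot, 45 mm tall, to the right of the bay's right-hand rail.
- brush: Bystander: bench brush lying flat, 170 mm long, near the robot on the left.
- screwdriver: Bystander: screwdriver lying flat, 150 mm long, near the robot, left of the middle.
- cap: Bystander: red bottle cap, 28 mm diameter, 20 mm tall, on the left.
Mind the look-alikes: they are no part of the job. What is meant by the pin is not blue, and is the larger of those in its own colour.

How it is judged:
On the way:
1. the notched end is in behind the post while the plain end is still out in front of the bay (x of pin_notched_end in the frame of post above 0 m and y of pin_notched_end in the frame of post above 0 m and x of pin_plain_end in the frame of bay below -0.025 m), for 0.05 s.
At the end, for the whole second after the job is handed in: The pin lies flat and still on the bench, wholly inside the bay: between the three rails, no part of it in front of the bay's front line (each end's middle at least 14 mm behind that line), the notched end on the left behind the post (x of pin_notched_end in the frame of bay between -0.022 and 0.036 m and y of pin_notched_end in the frame of bay between -0.138 and 0.138 m and x of pin_plain_end in the frame of bay between -0.022 and 0.036 m and y of pin_plain_end in the frame of bay between -0.138 and 0.138 m and y of pin_notched_end in the frame of post above 0 m and height (world z) of pin below 0.004 m and angle between pin's own z axis and vertical below 0.05 rad and linear speed of pin below 0.01 m/s and angular speed of pin below 0.05 rad/s); the robot touches nothing.
It fails at once if the bench pin is lifted or tipped off the bench top (height (world z) of any of pin_notched_end, pin_plain_end above 0.021 m or angle between pin's own z axis and vertical above 0.25 rad).
It fails at once if one of the other loose things on the bench is shoved more than 25 mm or knocked over (distance of any of wax_tube, jar, bottle, stake, brush, screwdriver, cap from where it was at the start of the episode above 0.025 m or angle between any of wax_tube, jar, bottle, stake, cap's own z axis and vertical above 0.5 rad).
It also fails if it takes over 70 s, if anything falls off the work surface, if the arm or the gripper's body presses on something with over 40 N, if the wrist force passes 120 N, or if a joint passes its speed limit or range.

## Working session

There is one attempt and no reset: what is moved stays moved. The work goes in short steps, Python scripts to look and compute and a tool call to move; the robot and the scene stay as the last step left them, time stands still between calls to the robot, and variables do not carry over. Pictures are saved under pics/ and viewed, about 8 in all and at most 12, crops included, and the job is handed in when it is done.

Besides the shell and the picture viewer there is one more tool, called after "Call:" in YAML: its name, and indented under it one key for each argument. apply_moves: Moves the arm, as the interface text tells. Its arguments: {"type":"object","properties":{"moves":{"type":"array"},"hand":{"type":"number"}},"required":["moves"]}

```bash
mkdir -p pics
cat > h.py <<'E'
import numpy as np, cv2
from workcell import telemetry, cams, workorder
def K(c):
    f=240/np.tan(np.radians(c["fovy"])/2); return f,c["cx"],c["cy"],c["k1"]
def ray(c,uv,z):
    f,cx,cy,k1=K(c); d=(np.atleast_2d(uv)-[cx,cy])/f; s=d.copy()
    for _ in range(30): s=d/(1+k1*(s**2).sum(1,keepdims=True))
    T=np.array(c["camera_from_world"]); R=T[:3,:3]; o=-R.T@T[:3,3]
    v=np.c_[s,np.ones(len(s))]@R
    return o+v*((z-o[2])/v[:,2:])
def proj(c,P):
    f,cx,cy,k1=K(c); T=np.array(c["camera_from_world"]); q=np.atleast_2d(P)@T[:3,:3].T+T[:3,3]
    s=q[:,:2]/q[:,2:]; s=s*(1+k1*(s**2).sum(1,keepdims=True)); return s*f+[cx,cy]
def shot(n,fn=None):
    c=cams.camera(n)
    if fn: cv2.imwrite("pics/"+fn,c["color"][:,:,::-1])
    return c
E
python3 - <<'E'
from h import *
import pickle
o=telemetry.get_obs(); print(o)
for n in("top","scene"):
    c=shot(n,n+"0.png"); pickle.dump(c,open(n+"0.pkl","wb")); print(n,c["fovy"],c["cx"],c["cy"],c["k1"],np.round(c["camera_from_world"],3).tolist())
E
```

```text
{'clock': 0.0, 'joint_pos': array([-1.15999813e+00,  2.41411948e-01,  3.71955916e-03,  1.33520754e+00,
        3.82396278e-07,  1.57078773e+00]), 'joint_vel': array([ 1.99461893e-03, -9.40381311e-04,  8.27755891e-04, -2.81334933e-04,
       -1.35513940e-03, -2.67793958e-07]), 'tau': array([-2.40055961e-04, -3.72316968e+01,  2.52408350e+01,  1.68969721e-02,
       -1.60763102e-05,  6.98686016e-07]), 'eef_pos': array([ 0.19943031, -0.45784921,  0.24741166]), 'tool_rot': array([ 8.36465056e-01, -5.48019256e-01, -8.79684623e-04, -5.76574421e-04]), 'ft_force': array([-0.14971339,  0.06083306,  0.28273913]), 'ft_torque': array([ 0.01813847, -0.01167199,  0.02911964]), 'grip_width': 0.08541796301312893}
top 53.416452983971624 318.53144089712987 237.5376738024632 -0.004287981800896801 [[-0.023, -1.0, -0.004, 0.007], [-0.995, 0.024, -0.096, 0.545], [0.096, 0.002, -0.995, 1.13], [0.0, 0.0, 0.0, 1.0]]
scene 53.4675499591999 311.14176514162347 245.26016635915633 0.028597807711532777 [[-0.734, 0.679, -0.009, 0.395], [0.409, 0.432, -0.804, -0.169], [-0.542, -0.594, -0.595, 1.357], [0.0, 0.0, 0.0, 1.0]]
```

View pics/top0.png

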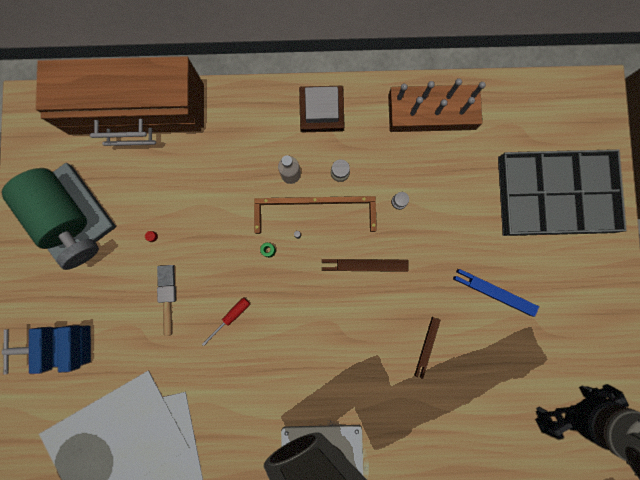

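View pics/scene0.png

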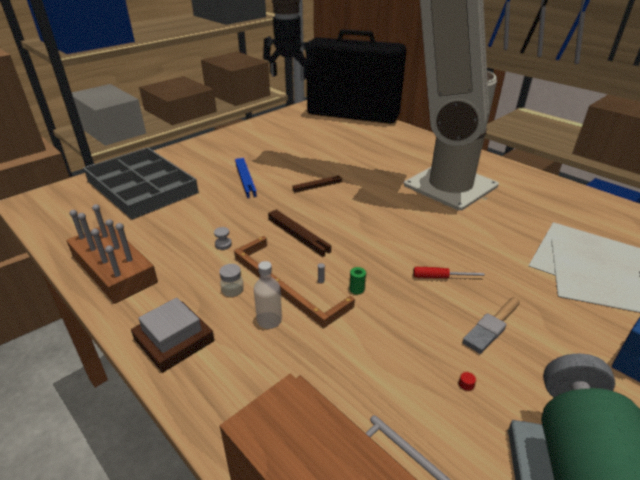

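The top view shows the pin at (322–408, 266) with its notch to the left, the bay at (254–376, 198–232), the post at (297, 234) and the tube at (268, 250). The small dark stick at (428, 347) and the blue stick are the look-alikes.

```bash
cat >> h.py <<'E'
def pinmask(c,roi):
    x0,y0,x1,y1=roi; hsv=cv2.cvtColor(c["color"],cv2.COLOR_RGB2HSV); m=np.zeros(hsv.shape[:2],np.uint8)
    m[y0:y1,x0:x1]=((hsv[...,2]<125)&((hsv[...,0]<15)|(hsv[...,0]>170))&(hsv[...,1]>70))[y0:y1,x0:x1]*255
    return m
E
python3 - <<'E'
from h import *
import pickle
c=pickle.load(open("top0.pkl","rb")); im=c["color"]; hsv=cv2.cvtColor(im,cv2.COLOR_RGB2HSV)
for p in [(360,265),(360,269),(340,262),(315,200),(257,215),(375,215),(340,250),(297,234),(330,265)]: print(p,hsv[p[1],p[0]])
big=cv2.resize(im[180:285,240:420,::-1],None,fx=4.4,fy=4.4,interpolation=cv2.INTER_CUBIC); cv2.imwrite("pics/crop0.png",big)
E
```

```text
(360, 265) [  9 180  61]
(360, 269) [ 11 158  68]
(340, 262) [  7 122  69]
(315, 200) [ 28 126 148]
(257, 215) [ 11 149 127]
(375, 215) [ 13 150 122]
(340, 250) [ 16 110 146]
(297, 234) [  9  12 147]
(330, 265) [ 21  95 151]
```

View pics/crop0.png

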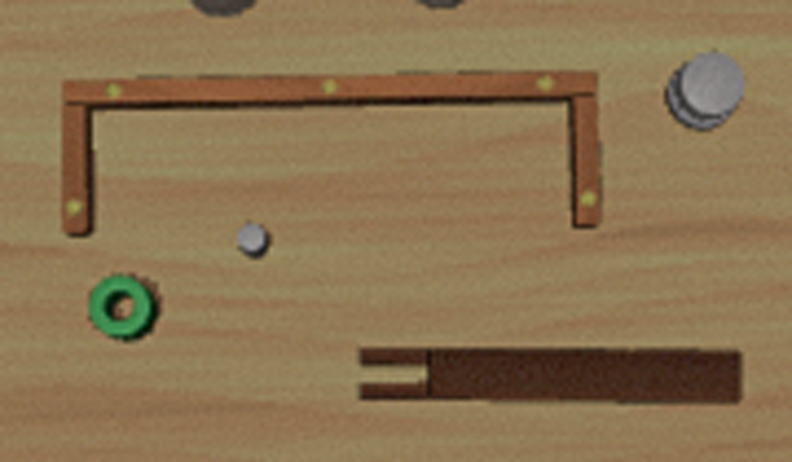

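The enlarged crop confirms the layout: pin from (360,349) to (741,403) in crop pixels, post top at (253,239), bay rail corners clear.

```bash
cat >> h.py <<'E'
def findpin(c,roi,area=400):
    m=pinmask(c,roi); cs,_=cv2.findContours(m,cv2.RETR_EXTERNAL,cv2.CHAIN_APPROX_NONE)
    cs=[k for k in cs if cv2.contourArea(k)>8]
    return m,cs
E
python3 - <<'E'
from h import *
import pickle
c=pickle.load(open("top0.pkl","rb"))
m,cs=findpin(c,(300,245,430,290)); print([cv2.contourArea(k) for k in cs])
P=ray(c,np.argwhere(m>0)[:,::-1],0.022)[:,:2].astype(np.float32)
r=cv2.minAreaRect(P); print("pin",r,cv2.boxPoints(r).round(4).tolist())
cr=lambda x,y:[240+(x+.5)/4.4-.5,180+(y+.5)/4.4-.5]
pts=[cr(*p) for p in [(64,80),(597,72),(64,236),(90,236),(574,227),(600,227),(90,104),(573,97)]]
B=ray(c,pts,0.026)[:,:2]; print("bay top pts (BL,BR,fl out,fl in,fr in,fr out,inner BL,inner BR)\n",B.round(4))
print("post",ray(c,[cr(252,238)],0.045).round(4),"tube",ray(c,[cr(123,306)],0.05).round(4))
o=B[1]-B[0]; print("bay len out",np.linalg.norm(o),"inner",np.linalg.norm(B[7]-B[6]),"yaw",np.degrees(np.arctan2(-o[0],-(-o[1]) )) )
E
```

```text
[795.5]
pin ((0.4765690565109253, -0.11587570607662201), (0.2057993859052658, 0.02871137112379074), 87.87165832519531) [[0.45840001106262207, -0.21819999814033508], [0.4871000051498413, -0.219200000166893], [0.49470001459121704, -0.01360000018030405], [0.4659999907016754, -0.012500000186264515]]
bay top pts (BL,BR,fl out,fl in,fr in,fr out,inner BL,inner BR)
 [[ 0.6461  0.1488]
 [ 0.6434 -0.1475]
 [ 0.5589  0.1497]
 [ 0.5585  0.1354]
 [ 0.5571 -0.1318]
 [ 0.5568 -0.1461]
 [ 0.6322  0.1345]
 [ 0.6297 -0.1337]]
post [[0.5533 0.0451 0.045 ]] tube [[0.5176 0.115  0.05  ]]
bay len out 0.2962676301080559 inner 0.26816279420344524 yaw 179.48327806574687
```

Call:
apply_moves:
  moves:
    - [[0, 0, 0, -8.3], [0, 0, 0, -8.3], [0, 0, 0, -8.3], [0, 0, 0, -8.3], [0, 0, 0, -8.3], [0, 0, 0, -8.3], [0, 0, 0, -8.3], [0, 0, 0, -8.3], [0, 0, 0, 0], [0, 0, 0, 0]]
  hand: -1

```text
clock: 1.1
eef_pos: [0.198, -0.4546, 0.2421]
tool_rot: [1.0, 0.018, -0.003, -0.007]
ft_force: [-0.2, -0.1, -0.5]
grip_width: -0.0
```

Call:
apply_moves:
  moves:
    - [[23, -42, 0, 1], [23, -42, 0, 1], [23, -42, 0, 0], [23, -42, 0, 0], [23, -42, 0, 0], [23, -42, 0, 0], [23, -42, 0, 0], [23, -42, 0, 0], [23, -42, 0, 0], [23, -42, 0, 0]]

```text
clock: 2.1
eef_pos: [0.4384, -0.0279, 0.2452]
tool_rot: [1.0, -0.021, -0.001, -0.005]
ft_force: [0.7, -0.2, -0.6]
grip_width: -0.0002
```

Call:
apply_moves:
  moves:
    - [[-5, 0, 25, -1], [-5, 0, 25, -1], [0, 0, 25, 0], [0, 0, 25, 0], [0, 0, 25, 0], [0, 0, 25, 0], [0, 0, 25, 0], [0, 0, 25, 0], [0, 0, 0, 0], [0, 0, 0, 0]]

```text
clock: 3.1
eef_pos: [0.4336, -0.0167, 0.0398]
tool_rot: [1.0, -0.008, 0.002, -0.006]
ft_force: [0.8, -0.1, -0.0]
grip_width: 0.0002
```

Call:
apply_moves:
  moves:
    - [[0, 9, 0, 0], [0, 9, 4, 0], [0, 0, 4, 0], [0, 0, 4, 0], [0, 0, 0, 0], [4, 0, 0, 0], [4, 0, 0, 0], [4, 0, 0, 0], [4, 0, 0, 0], [4, 0, 0, 0]]

```text
clock: 4.1
eef_pos: [0.4585, -0.0371, 0.0314]
tool_rot: [1.0, -0.009, 0.006, -0.006]
ft_force: [-0.8, 0.5, -0.2]
grip_width: 0.0
```

Run:
```python
from h import *
c=shot("scene"); cv2.imwrite("pics/s1.png",cv2.resize(c["color"][150:330,200:440,::-1],None,fx=3.2,fy=3.2))
c=shot("wrist"); cv2.imwrite("pics/w1.png",c["color"][:,:,::-1])
```

```text
(no output)
```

View pics/s1.png

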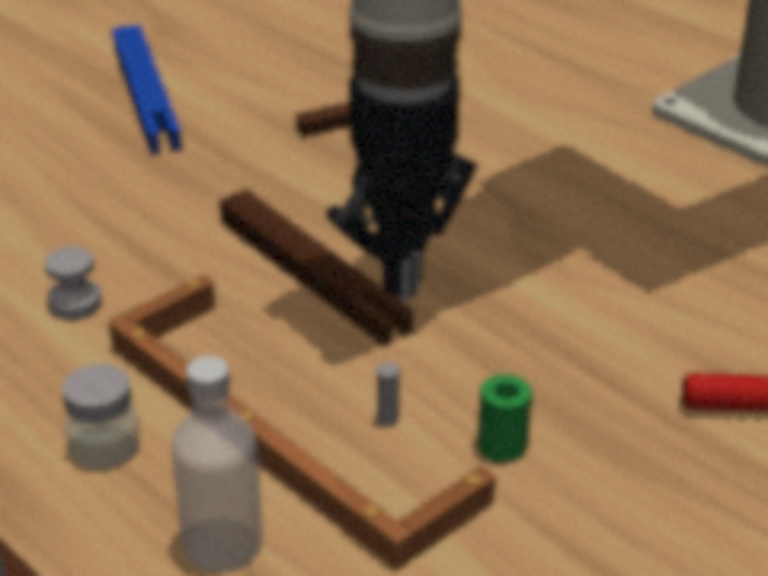

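Call:
apply_moves:
  moves:
    - [[0, 0, 5, 0], [6, 0, 0, 0], [6, 0, 0, 0], [6, 0, 0, 0], [6, 0, 0, 0], [6, 0, 0, 0], [6, 0, 0, 0], [6, 0, 0, 0], [6, 0, 0, 0], [0, 0, 0, 0]]

```text
clock: 5.2
eef_pos: [0.5112, -0.038, 0.0266]
tool_rot: [1.0, -0.009, 0.006, -0.006]
ft_force: [-0.4, -0.2, -0.1]
grip_width: -0.0001
```

```bash
cat >> h.py <<'E'
# bay frame: origin, unit axes (world xy)
O=np.array([.5945,.001]); EX=np.array([1,-.009]); EY=np.array([.009,1])
def bay(p): q=np.asarray(p)[...,:2]-O; return np.stack([q@EX,q@EY],-1)
def pinpose(roi=(240,190,460,300)):
    """pin axis by fitting the long dark blob in the top view (top face z=22 mm); gripper may hide part"""
    c=shot("top"); m=pinmask(c,roi); n,l,st,ce=cv2.connectedComponentsWithStats(m)
    return c,m
E
python3 - <<'E'
from h import *
c,m=pinpose(); 
v=np.hstack([c["color"][190:300,240:460,::-1],cv2.cvtColor(m[190:300,240:460],cv2.COLOR_GRAY2BGR)])
cv2.imwrite("pics/t2.png",cv2.resize(v,None,fx=1.8,fy=1.8) if 0 else cv2.resize(np.vstack([v[:,:220],v[:,220:]]),None,fx=2.7,fy=2.7))
E
```

```text
(no output)
```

View pics/t2.png

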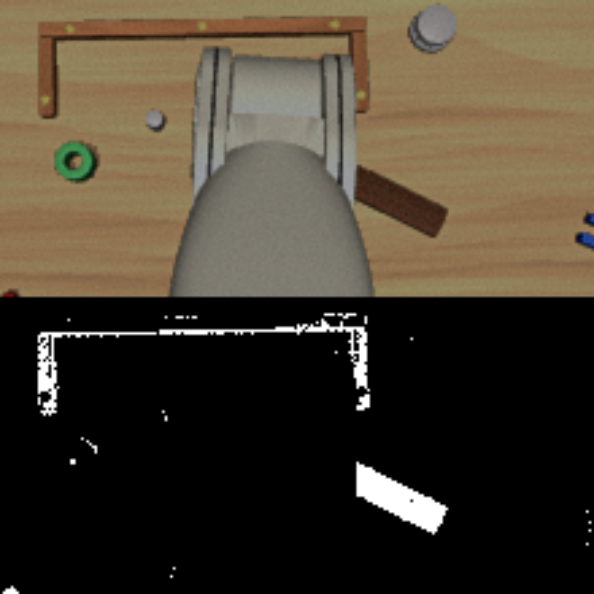

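The arm hides the middle in the top view, but the plain end is clear (mask at about (357–447, 463–533) of the double crop). I'll work from the plain end and the known length, and use the scene view where needed.

```bash
cat >> h.py <<'E'
def meas(roi=(240,190,460,310),v=100,name="top"):
    c=shot(name); x0,y0,x1,y1=roi; hsv=cv2.cvtColor(c["color"],cv2.COLOR_RGB2HSV); m=np.zeros((480,640),np.uint8)
    m[y0:y1,x0:x1]=((hsv[...,2]<v)&((hsv[...,0]<16)|(hsv[...,0]>170))&(hsv[...,1]>90))[y0:y1,x0:x1]*255
    m=cv2.morphologyEx(m,cv2.MORPH_OPEN,np.ones((3,3),np.uint8))
    n,l,st,ce=cv2.connectedComponentsWithStats(m); k=[i for i in range(1,n) if st[i,4]>60]
    for i in k:
        P=bay(ray(c,np.argwhere(l==i)[:,::-1],.022)).astype(np.float32)*1000; r=cv2.minAreaRect(P); b=cv2.boxPoints(r)
        print("blob",st[i].tolist(),"size",np.round(r[1],1)); 
        if min(r[1])<22 or min(r[1])>36: continue
        b=b[np.argsort(b[:,1])]   # right-most pair by y = plain end (approx)
        e=[b[j] for j in range(4)]
        # long axis
        s=(b[1]-b[0],b[2]-b[0]); d=max([b[1]-b[0],b[2]-b[0],b[3]-b[0]],key=lambda q:0)
        w,h=r[1]; ang=np.radians(r[2]); ax=np.array([np.cos(ang),np.sin(ang)]) if w>h else np.array([-np.sin(ang),np.cos(ang)])
        if ax[1]<0: ax=-ax
        L=max(w,h); C=np.array(r[0]); pe=C-ax*(L/2); ne=C+ax*(L/2)
        print("phi %.1f plain"%np.degrees(np.arctan2(ax[0],ax[1])),pe.round(1),"seen far end",ne.round(1),"centre(if plain seen)",(pe+105*ax).round(1),"notch",(pe+210*ax).round(1))
    o=telemetry.get_obs(); print("tcp bay",(bay(o["eef_pos"])*1000).round(1),"z",(o["eef_pos"][2]*1000).round(1),"t",round(o["clock"],2),"tip",(bay(o["eef_pos"])*1000).round(1))
E
python3 -c "
from h import *
meas()"
```

```text
blob [372, 253, 33, 24, 399] size [88.2 28.3]
phi 27.6 plain [-137.5 -211. ] seen far end [ -96.7 -132.8] centre(if plain seen) [ -88.9 -118. ] notch [-40.3 -24.9]
tcp bay [-84.  -39.7] z 26.5 t 5.3 tip [-84.  -39.7]
```

Call:
apply_moves:
  moves:
    - [[-8, 0, 0, 0], [-8, 0, -25, 0], [0, 0, -25, 0], [-10, 32, 0, 0], [-10, 32, 0, 0], [-10, 32, 0, 0], [-10, 32, 0, 0], [-10, 32, 0, 0], [-2, 32, 0, 0], [0, 0, 0, 0]]

```text
clock: 6.3
eef_pos: [0.4281, -0.2329, 0.0754]
tool_rot: [1.0, -0.006, 0.004, -0.006]
ft_force: [0.4, 0.0, 0.2]
grip_width: 0.0001
```

Call:
apply_moves:
  moves:
    - [[0, 0, 0, 8], [0, 0, 0, 8], [0, 0, 0, 8], [0, 0, 0, 2], [0, 0, 0, 0], [0, 0, 0, 0], [0, 0, 0, 0], [0, 0, 0, 0], [0, 0, 0, 0], [0, 0, 0, 0]]

```text
clock: 7.3
eef_pos: [0.4221, -0.2282, 0.0745]
tool_rot: [0.971, -0.24, -0.0, -0.008]
ft_force: [0.3, -0.1, -0.3]
grip_width: -0.0
```

```bash
cat >> h.py <<'E'
def tgt(x,y):
    from scipy.spatial.transform import Rotation as Rn
    o=telemetry.get_obs(); M=Rn.from_quat(o["tool_rot"]).as_matrix(); w=O+EX*x/1000+EY*y/1000
    d=np.r_[w-o["eef_pos"][:2],0]*1000
    print("tool shift",(M.T@d).round(1),"toolx world deg",np.degrees(np.arctan2(M[1,0],M[0,0])).round(1),"tilt",M[2,2].round(4),"F",o["ft_force"].round(1))
E
python3 -c "
from h import *
meas(); tgt(-150,-234)"
```

```text
blob [326, 230, 80, 47, 916] size [209.8  29.5]
phi 27.6 plain [-138.6 -211.7] seen far end [-41.4 -25.8] centre(if plain seen) [ -89.9 -118.7] notch [-41.3 -25.6]
tcp bay [-170.3 -230.7] z 74.5 t 7.35 tip [-170.3 -230.7]
tool shift [19.6 -6.3  0. ] toolx world deg -27.7 tilt -0.9999 F [ 0.4 -0.5 -0.5]
```

Call:
apply_moves:
  moves:
    - [[10, 0, 0, 0], [9, 0, 10, 0], [0, 0, 20, 0], [0, 0, 16, 0], [0, 0, 0, 0], [0, -6, 0, 0], [0, -6, 0, 0], [0, -6, 0, 0], [0, 0, 0, 0], [0, 0, 0, 0]]

```text
clock: 8.35
eef_pos: [0.4552, -0.2222, 0.0275]
tool_rot: [0.971, -0.239, 0.003, -0.007]
ft_force: [-0.4, 0.6, 0.2]
grip_width: 0.0001
```

```bash
python3 -c "
from h import *
meas(); tgt(-138.6,-211.7)"
```

```text
blob [326, 230, 78, 48, 913] size [209.5  30.4]
phi 27.2 plain [-137.7 -211.9] seen far end [-42.  -25.6] centre(if plain seen) [ -89.7 -118.5] notch [-41.7 -25.1]
tcp bay [-137.3 -224.5] z 27.6 t 8.4 tip [-137.3 -224.5]
tool shift [ -7.  -10.7   0.2] toolx world deg -27.7 tilt -0.9999 F [-0.2  0.8  0.2]
```

Call:
apply_moves:
  moves:
    - [[0, 4, 0, 0], [-3, 0, 0, 0], [-2, 0, 0, 0], [0, 0, 1, 0], [0, -8, 0, 0], [0, -10, 0, 0], [0, -10, 0, 0], [0, -10, 0, 0], [0, -10, 0, 0], [0, 0, 0, 0]]

```text
clock: 9.4
eef_pos: [0.4725, -0.1774, 0.0276]
tool_rot: [0.971, -0.24, 0.003, -0.007]
ft_force: [-0.5, 0.4, -0.4]
grip_width: -0.0002
```

```bash
python3 -c "
from h import *
meas(); tgt(-138.6,-211.7)"
```

```text
blob [307, 222, 77, 45, 869] size [201.8  29.4]
phi 27.5 plain [-112.6 -162.1] seen far end [-19.3  16.9] centre(if plain seen) [-64. -69.] notch [-15.5  24.1]
tcp bay [-120.6 -179.9] z 27.6 t 9.45 tip [-120.6 -179.9]
tool shift [-1.5 36.5 -0.6] toolx world deg -27.7 tilt -0.9999 F [ 0.6 -1.5  0.9]
```

Call:
apply_moves:
  moves:
    - [[0, -10, 0, 0], [0, -10, 0, 0], [0, -10, 0, 0], [0, -10, 0, 0], [0, -10, 0, 0], [0, -6, 0, 0], [0, 0, 0, 0], [0, 0, 0, 0], [0, 0, 0, 0], [0, 0, 0, 0]]

```text
clock: 10.45
eef_pos: [0.5006, -0.1238, 0.0285]
tool_rot: [0.971, -0.24, 0.003, -0.007]
ft_force: [0.1, 0.2, 0.0]
grip_width: 0.0003
```

```bash
python3 -c "
from h import *
meas(); tgt(-138.6,-211.7)"
```

```text
blob [285, 211, 74, 44, 849] size [194.   29.2]
phi 27.0 plain [ -81.7 -102.7] seen far end [ 6.3 70.1] centre(if plain seen) [-34.1  -9.2] notch [13.6 84.4]
tcp bay [ -92.8 -125.8] z 28.5 t 10.5 tip [ -92.8 -125.8]
tool shift [-1.4 97.4 -1.5] toolx world deg -27.8 tilt -0.9999 F [-1.1  0.2  0.3]
```

Call:
apply_moves:
  moves:
    - [[0, -6, 0, 0], [0, -6, 0, 0], [0, 0, 0, 0], [0, 0, 0, 0], [0, 5, 0, 0], [0, 8, 0, 0], [0, 10, 0, 0], [0, 5, -15, 0], [0, 0, -20, 0], [0, 0, -20, 0]]

```text
clock: 11.5
eef_pos: [0.4875, -0.1414, 0.0813]
tool_rot: [0.97, -0.241, -0.001, -0.007]
ft_force: [0.3, -0.5, -0.3]
grip_width: -0.0004
```

Call:
apply_moves:
  moves:
    - [[-16, 0, 0, -7], [-16, 0, 0, -7], [-16, 0, 0, -7], [0, 0, 0, -7], [0, 0, 0, 0], [0, 0, 0, 0], [0, 0, 0, 0], [0, 0, 0, 0], [0, 0, 0, 0], [0, 0, 0, 0]]

```text
clock: 12.5
eef_pos: [0.4416, -0.1307, 0.085]
tool_rot: [1.0, 0.003, 0.004, -0.005]
ft_force: [-0.3, 0.0, -0.4]
grip_width: 0.0004
```

```bash
python3 -c "
from h import *
meas(); tgt(-130,-75)"
```

```text
blob [281, 209, 80, 46, 913] size [208.5  29. ]
phi 27.0 plain [ -82.7 -104.8] seen far end [12.  80.9] centre(if plain seen) [-35.  -11.3] notch [12.7 82.2]
tcp bay [-151.7 -133.1] z 85.0 t 12.55 tip [-151.7 -133.1]
tool shift [ 22.5 -57.8   0.8] toolx world deg 0.3 tilt -0.9999 F [ 0.1 -0.4 -0.6]
```

Call:
apply_moves:
  moves:
    - [[7, -16, 0, 0], [7, -16, 0, 0], [7, -14, 0, 0], [0, 0, 0, 0], [0, 0, 20, 0], [0, 0, 20, 0], [0, 0, 14, 0], [0, 0, 2, 0], [0, 0, 0, 0], [0, 0, 0, 0]]

```text
clock: 13.55
eef_pos: [0.4645, -0.0845, 0.0289]
tool_rot: [1.0, 0.002, 0.005, -0.004]
ft_force: [0.3, 0.4, -0.3]
grip_width: 0.0004
```

```bash
python3 -c "
from h import *
tgt(-108,-85); print(bay(telemetry.get_obs()['eef_pos']),telemetry.get_obs()['eef_pos'])"
```

```text
tool shift [21.2 -1.4  0.2] toolx world deg 0.2 tilt -0.9999 F [ 0.3  0.4 -0.3]
[-0.12918644 -0.08668248] [ 0.46454394 -0.08451287  0.02891298]
```

Now push the plain end in: 21 mm gap plus about 45 mm of pushing, then look.

Call:
apply_moves:
  moves:
    - [[8, 0, 1, 0], [8, 0, 0, 0], [8, 0, 0, 0], [8, 0, 0, 0], [8, 0, 0, 0], [8, 0, 0, 0], [8, 0, 0, 0], [8, 0, 0, 0], [0, 0, 0, 0], [0, 0, 0, 0]]

```text
clock: 14.55
eef_pos: [0.5372, -0.0849, 0.031]
tool_rot: [1.0, 0.002, 0.008, -0.003]
ft_force: [0.5, 0.1, -0.3]
grip_width: -0.0001
```

```bash
python3 -c "
from h import *
meas(); tgt(-40,-85)"
```

```text
blob [276, 213, 63, 19, 653] size [153.4  30.1]
phi 8.6 plain [-24.3 -56.6] seen far end [-1.3 95. ] centre(if plain seen) [-8.5 47.2] notch [  7.2 151. ]
tcp bay [-56.5 -86.5] z 31.0 t 14.6 tip [-56.5 -86.5]
tool shift [16.5 -1.3  0.3] toolx world deg 0.2 tilt -0.9999 F [ 0.1  0.5 -0.8]
```

Call:
apply_moves:
  moves:
    - [[6, 0, 2, 0], [6, 0, 1, 0], [6, 0, 0, 0], [4, 0, 0, 0], [0, 0, 0, 0], [0, 0, 0, 0], [-8, 0, 0, 0], [-15, 0, 0, 0], [-20, 0, 0, 0], [-20, 0, 0, 0]]

```text
clock: 15.6
eef_pos: [0.4967, -0.085, 0.0271]
tool_rot: [1.0, 0.002, 0.009, -0.003]
ft_force: [0.0, -0.3, 0.6]
grip_width: 0.0001
```

```bash
python3 -c "
from h import *
meas(); tgt(-60,0)"
```

```text
blob [275, 215, 71, 14, 723] size [ 28.1 172.2]
phi -2.0 plain [ -6.8 -73.7] seen far end [-12.7  98.5] centre(if plain seen) [-10.4  31.3] notch [-13.9 136.2]
tcp bay [-101.8  -86.5] z 26.3 t 15.65 tip [-101.8  -86.5]
tool shift [ 42.8 -86.    1.1] toolx world deg 0.2 tilt -0.9999 F [-4.3  0.7 -0.1]
```

Call:
apply_moves:
  moves:
    - [[-10, 0, -10, 0], [0, 0, -30, 0], [0, 0, -40, 0], [-10, 20, -40, 0], [-15, 40, -30, 0], [-15, 40, 0, 0], [-15, 40, 0, 0], [-15, 40, 0, 0], [-10, 20, 0, 0], [0, 0, 0, 0]]

```text
clock: 16.65
eef_pos: [0.3951, -0.2911, 0.1802]
tool_rot: [1.0, 0.004, 0.007, -0.002]
ft_force: [-0.5, -0.7, 0.8]
grip_width: 0.0002
```

```bash
python3 -c "
from h import *
meas(); c=shot('top'); cv2.imwrite('pics/t3.png',cv2.resize(c['color'][130:330,130:430,::-1],None,fx=2.6,fy=2.6))"
```

```text
blob [275, 214, 86, 15, 914] size [ 29.4 208.4]
phi -2.0 plain [  -5.9 -109.8] seen far end [-13.3  98.5] centre(if plain seen) [-9.7 -4.9] notch [-13.4 100. ]
tcp bay [-196.3 -292.8] z 180.2 t 16.7 tip [-196.3 -292.8]
```

View pics/t3.png

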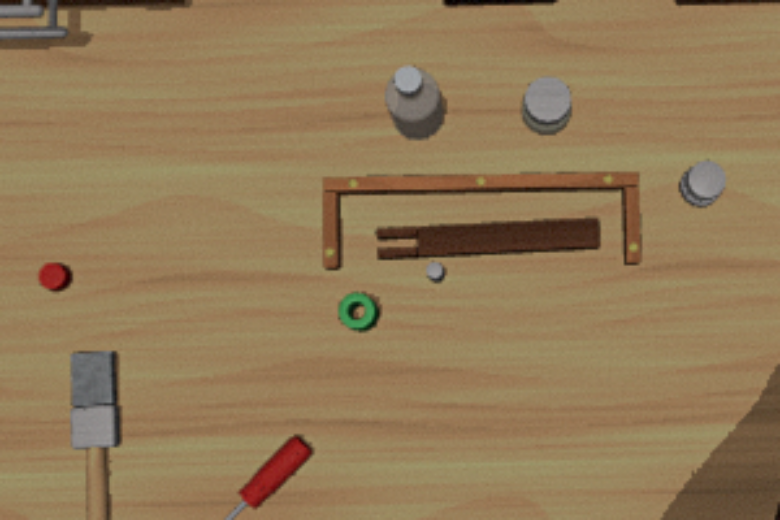

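The pin lies inside the bay, from (377,243) to (600,235) in the crop. The notched end is behind the post at (435,271), both ends are behind the front line, and the bystanders look unmoved.

```bash
python3 -c "
from h import *
print(telemetry.get_obs()['joint_vel'].round(3)); print(workorder.job_done())"
```

```text
[ 0.035 -0.001 -0.006 -0.     0.005  0.001]
the job is handed in; nothing more can be done
None
```

The pin is in the bay and I handed the job in at about 17 s. The hand-in reports no verdict, so what follows is from my own measurements.

**What I did:** using only pushes with the closed fingers, I did three things:
1. Swung the notched end forward to about 27°.
2. Pushed the plain end along the pin's axis until the notched end was in behind the post. At that point the notched end was at about (12, 81) mm in the bay frame and the plain end at x ≈ -83 mm, which meets the on-the-way condition.
3. Pushed the plain end in.

**Last checks:** with the arm pulled back, the top view put the ends here in the bay frame:

| End | x (mm) | y (mm) |
|---|---|---|
| Notched | -13 | +99 |
| Plain | -6 | -110 |

- **Fit:** both ends are behind the -22 mm limit, by about 9 mm at the notched end, and clear of the rails. The notched end is left of the post, which is at y ≈ +44 mm. The measured outline of 208 × 29 mm agrees with the true 210 × 28 mm.
- **Bystanders:** in the last picture they looked unmoved; I did not measure them.
- **Forces:** readings stayed within a few newtons. One reading of -4.3 N in x came just after I backed off the pin, with nothing in contact that I know of. I took it to be noise or motion.
- **Flatness:** I did not measure height or tilt directly.
- **At hand-in:** the arm was still settling slightly, with the first joint at 0.035 rad/s, clear of everything.

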